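# Tip the rolling guide out of its caddy and set it against the pastry board

## Robot

A 7-joint arm with a two-finger parallel gripper is mounted at the origin on a cart in front of the work surface, level with it; the furniture and walls round the work are solid. World frame = base frame: x ahead of the robot, y to its left, z up, the work surface at z = 0. Lengths are in m, angles in rad, forces in N, time in s.
With the tool pointing down it reaches from about 0.425 to 0.825 m from the base axis. Payload 3.6 kg.
Tool frame: the origin (TCP) lies at the very end of the fingers, on their centre line; the grasp point (between the pads) lies 19 mm behind it; z points along the fingers, y is the line along which they close (so a half turn about z gives the same grasp; the last joint's range is limited). The gripper opens to 93 mm and grips with 3 to 60 N. Pads are 15 mm wide; open, the fingers measure 128 mm over their backs; the gripper's body (75 mm by 188 mm) begins 65 mm behind the grasp point.
Start: joints at [1.081, 0.615, -0.013, 1.423, 0.008, 1.103, -0.04], TCP at [0.291, -0.581, 0.219] pointing down, gripper open.
Joint ranges: [-3.12, 3.12], [-0.3, 2.06], [-1.34, 1.32], [0.26, 2.42], [-1.36, 4.5], [0.01, 1.98], [-2.84, 2.84]. Speed limits (rad/s): [2.79, 2.79, 3.14, 3.14, 3.14, 3.14, 3.14].

## Interface

Orientations are given as [roll, pitch, yaw] about the fixed x, y, z axes, in that order (R = Rz(yaw) Ry(pitch) Rx(roll)).
In Python, from rig import arm gives the robot as it stands.
- The arm moves only by the shell command python3 drive.py [OPENING], which reads ROWS from standard input. ROWS is one flat JSON list of numbers that holds 1 to 20 rows one after another, with no inner brackets; each row has 4 numbers: dx, dy, dz in units of 20 mm, then a turn about the tool's z in units of 0.2 rad; each row shifts and turns the commanded pose from where the row before left it, along the tool's axes as they then stand; what a row does not reach is not made up. A row lasts 1/8 s, in which the tool goes at most 0.0625 m and 0.188 rad, less where a joint would pass 70% of its speed; a pose out of reach is approached as far as the arm can. OPENING is the finger opening in m, set as the command begins (- or left out keeps the last). The fingers move at their own pace and stop on an object; the grip force is fixed at half the most. Time passes only in rows, so rows that do not move let the fingers close. It prints the time, the measured TCP pose, the force, the opening and the grip force at its end. Input that does not fit is refused with a message, and nothing moves.
- arm.observe(): the state, without advancing time (a new reading comes with each control period).
- arm.read_camera(name): name is "scene" or "top" or "wrist"; returns (picture, depth): 400x640x3 uint8, red, green, blue; 400x640 float32, m along the optical axis (not along the pixel's ray), 0 where there is no reading.
- arm.get_calibration(name): a dict with "fovy" (degrees; the focal length in pixels is half the picture's height over the tangent of half this angle, whatever the lens; pixels are square), "cx", "cy" (the principal point, pixels), "R" (3x3) and "t" (3): a world point X has camera coordinates R X + t; the wrist camera has in their place "mount" (4x4, takes a point from camera to tool coordinates, whose origin is the TCP and whose axes are the flange's). Camera axes: x right, y down, z forward; pixel columns grow to the right and rows downward; lengths in m; the calibration is good to about 2 mm. A picture is of the moment at which its call begins: read the wrist's pose just before it. get_calibration takes no time and is no camera call.
- arm.hand_in(): hands the job in; it is judged then, once.
The state is a dict: "time": time; "joint_pos": joint angles; "dq": joint speeds; "joint_torque": joint torques, N m; "tcp_pos": TCP position; "ee_rot": TCP orientation; "wrist_force": force on the tool from outside, world axes, zero at the start; "ft_torque": the same for the moment, N m; "finger_gap": finger opening in m; "grip_force": force on a finger pad.
Only numpy, scipy, OpenCV 4.12 (cv2) and the standard library are available. Lean on these libraries where they do the work, as an engineer would, in place of code of your own. Each camera call takes 0.05 s, during which the arm holds its last target. There are 200 camera calls.

## Task

Get the loose red rolling guide out of its wooden caddy: tip its free end up and draw it out lengthwise through the slot, over the high end board. Then stand it on its narrow edge on the worktop against the pastry board's bare long edge (the one facing the hob), flush with that edge along its whole length and with its ends about even with the board's ends, and let go. Do not disturb the cups, jars and other things standing about.

Things in the scene. Friction and masses are not known exactly. Their poses are not given: they have to be found in the camera images.
- guide: Loose red plastic bar, 20 mm thick (x), 200 mm long (y), 26 mm high (z), 100 g, a white band near each end. Origin: centre of underside, z up. At first it stands on edge, level on the caddy's floor, nearly parallel to the caddy's y axis: tail (-y end) inside the bin, free end (+y) sticking out through the slot about 70 mm into the trough.
- caddy: Wooden caddy, fixed. Origin on the worktop under the slot wall's inner face; +y points out of the slot (to the robot's left). Floor of bin and trough 12 mm above the worktop. Behind, to y -139 mm: bin, 78 mm wide inside, back wall's inner face y -133 mm, fixed roof (underside 82, top 88 mm above the worktop). In front: trough, open above, 150 mm wide inside, side rims 30 mm high.
- caddy_slot (a point): Middle of the slot at floor height (12 mm). Slot wall: caddy y from 0 to 6 mm. The upright slot is 34 mm wide and runs from the floor up to the roof's underside, 70 mm.
- caddy_end (a point): Middle of the end board's top edge, 62 mm above the worktop. The end board closes the trough: caddy y from 102 to 108 mm, full width. The guide cannot pass over it level (the slot is too low); with its tail still on the floor and its free end tipped up 13 to 17 degrees it passes under the roof and over this board, and can be drawn straight out along its length.
- board: Wooden pastry board, fixed: 200 mm (x) by 150 mm (y), top 12 mm above the worktop. Origin: centre of its underside, on the worktop; x roughly away from the robot. Long edges run along x: the one at y -75 mm is bare and faces the hob (robot's right); along the one at y +75 mm a second red guide is fixed (leave it). A shot glass stands on the board, 20 to 40 mm towards +y.
- board_edge (a point): Middle of the board's bare long edge, at worktop height; axes as the board's, -y points away from the board. A flush guide has its origin 10 mm from here along -y. Pushed high up, the guide may topple; pushed within 8 mm of the worktop it slides.
- shot_glass: Loose clear shot glass, 49 mm wide, 62 mm tall, standing on the board. Leave alone.
- timer: Loose red and white kitchen timer, 64 mm wide, 47 mm tall. Leave alone.
- sugar_tin: Loose grey jar with wooden lid, 68 mm wide, 85 mm tall. Leave alone.
- espresso_cup_b: Loose dark blue espresso cup, 86 mm long with its handle, 50 mm tall. Leave alone.
- dropper_bottle: Loose small brown dropper bottle, 34 mm wide, 102 mm tall. Leave alone.

How it is judged:
On the way:
1. the guide is drawn clear of the caddy (horizontal distance between guide and caddy_slot above 0.205 m), for 0.1 s.
At the end, for the whole second after the job is handed in: The loose guide stands released and at rest on its narrow edge on the worktop (underside within 4 mm, upright within 0.06 rad), its face within 3 mm of the board's bare long edge at mid-length, parallel within 0.03 rad, its middle within 20 mm of the edge's middle (y of guide in the frame of board between -0.088 and -0.082 m and x of guide in the frame of board between -0.02 and 0.02 m and angle between the y axis of guide and the x axis of board, either way round below 0.03 rad and angle between guide's own z axis and vertical below 0.06 rad and height (world z) of guide below 0.004 m and linear speed of guide below 0.01 m/s); the robot touches nothing.
It fails at once if one of the cups, jars and other loose bystanders is moved by more than 25 mm (distance of any of shot_glass, timer, sugar_tin, espresso_cup_b, dropper_bottle from where it was at the start of the episode above 0.025 m).
It also fails if it takes over 72 s, if anything falls off the work surface, if the arm or the gripper's body presses on something with over 40 N, if the wrist force passes 120 N, or if a joint passes its speed limit or range.

## Working session

There is one attempt and no reset: what is moved stays moved. The work goes in short steps, Python scripts to look and compute and a shell command to move; the robot and the scene stay as the last step left them, time stands still between calls to the robot, and variables do not carry over. Pictures are saved under pics/ and viewed, at most 10 in all, crops included, and the job is handed in when it is done.

```bash
ls; mkdir -p pics; python3 - <<'E'
from rig import arm
import cv2,numpy as np
for n in ("scene","top"):
    p,d=arm.read_camera(n); cv2.imwrite(f"pics/{n}0.png",p[:,:,::-1]); np.savez(f"pics/{n}0.npz",p=p,d=d)
    c=arm.get_calibration(n); print(n,c)
print(arm.get_calibration("wrist")); print(arm.observe())
E
```

```text
drive.py
pics
rig.py
scene {'fovy': 42.943782513645694, 'cx': 305.6598052157788, 'cy': 191.58860613500718, 'R': array([[-0.74707815, -0.66453991,  0.01615388],
       [-0.50511511,  0.55171937, -0.66367497],
       [ 0.4321261 , -0.50397663, -0.74784664]]), 't': array([0.39709226, 0.38165114, 1.13750266])}
top {'fovy': 47.24995158270883, 'cx': 323.8927514261883, 'cy': 202.00411182735525, 'R': array([[-0.0044822 , -0.99981295, -0.01881414],
       [-0.98147632,  0.008002  , -0.1914163 ],
       [ 0.19153105,  0.01760766, -0.9813286 ]]), 't': array([-0.05879882,  0.59304194,  1.17132518])}
{'fovy': 62.644196224582515, 'cx': 313.72979837165167, 'cy': 201.79031347926562, 'mount': array([[-7.43196636e-04, -9.57232897e-01, -2.89317522e-01,
         8.14086352e-02],
       [ 9.99998278e-01, -1.20342514e-03,  1.41285179e-03,
        -1.23741178e-03],
       [-1.70060019e-03, -2.89315973e-01,  9.57232143e-01,
        -1.65476190e-01],
       [ 0.00000000e+00,  0.00000000e+00,  0.00000000e+00,
         1.00000000e+00]])}
{'time': 0.1, 'joint_pos': array([ 1.08050484,  0.61580393, -0.01261912,  1.42470863,  0.00808725,
        1.10340276, -0.04038522]), 'dq': array([-0.00092938, -0.00186998,  0.00109651, -0.00302968, -0.00070498,
       -0.00051049, -0.00175133]), 'joint_torque': array([ 4.15703707e-04, -4.60043514e+01,  2.09766179e-01, -1.66244781e+01,
       -6.12243824e-02,  1.69722765e-02,  1.09869629e-04]), 'tcp_pos': array([ 0.290474  , -0.58070132,  0.217619  ]), 'ee_rot': array([-3.13931974e+00,  1.44637317e-05,  4.63867916e-01]), 'wrist_force': array([ 0.47421842,  0.26239583, -0.67459123]), 'ft_torque': array([-0.00863966,  0.03728997,  0.06843558]), 'grip_force': 0.0, 'finger_gap': 0.09262693321972898}
```
View pics/scene0.png

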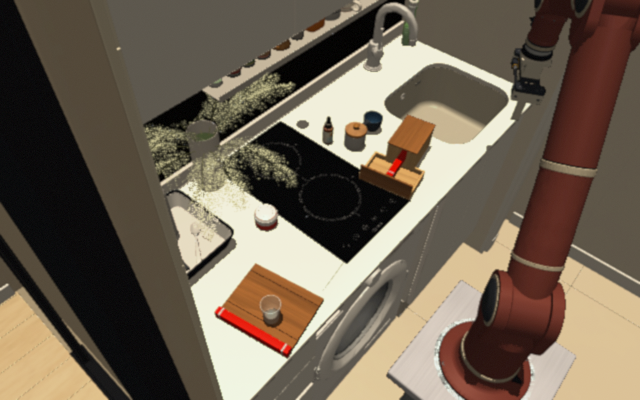

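View pics/top0.png

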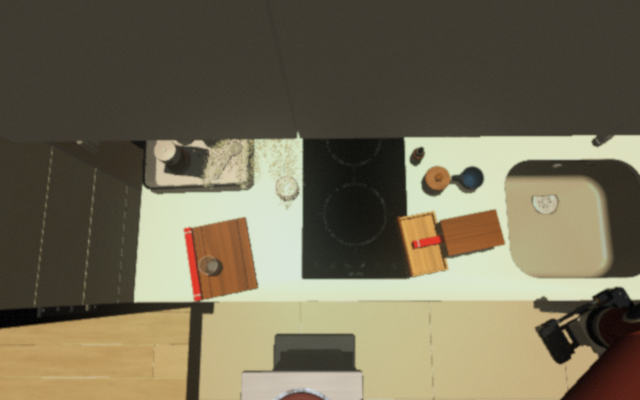

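The top view shows the caddy: trough around (423,244), red guide at (427,242) and roof at (472,233). It also shows the board at (225,258) with its fixed guide on the left, so the bare edge is the right one, (245,218)–(257,290). Next I'll measure these in both views.

```bash
cat > h.py <<'E'
import numpy as np,cv2
from rig import arm
def cal(n,st=None):
    c=arm.get_calibration(n); f=200/np.tan(np.radians(c["fovy"])/2)
    if n=="wrist":
        from scipy.spatial.transform import Rotation as Ro
        T=np.eye(4); T[:3,:3]=Ro.from_euler("xyz",st["ee_rot"]).as_matrix(); T[:3,3]=st["tcp_pos"]
        T=T@c["mount"]; return f,c["cx"],c["cy"],T[:3,:3],T[:3,3]
    R=c["R"]; return f,c["cx"],c["cy"],R.T,-R.T@c["t"]
def rays(C,uv):
    f,cx,cy,R,o=C; uv=np.atleast_2d(uv).astype(float)
    return o,np.c_[(uv[:,0]-cx)/f,(uv[:,1]-cy)/f,np.ones(len(uv))]@R.T
def onz(C,uv,z):
    o,d=rays(C,uv); return o+d*((z-o[2])/d[:,2])[:,None]
def cloud(C,d):
    v,u=np.mgrid[:d.shape[0],:d.shape[1]]
    o,r=rays(C,np.c_[u.ravel(),v.ravel()]); return (o+r*d.reshape(-1,1)).reshape(*d.shape,3)
def red(p):
    h=cv2.cvtColor(p,cv2.COLOR_RGB2HSV); return (((h[...,0]<6)|(h[...,0]>174))&(h[...,1]>190)&(h[...,2]>90)).astype(np.uint8)
E
python3 - <<'E'
from h import *
np.set_printoptions(precision=4,suppress=True)
for n in("top","scene"):
    z=np.load(f"pics/{n}0.npz");C=cal(n);X=cloud(C,z["d"]);m=red(z["p"])
    k,l,s,c=cv2.connectedComponentsWithStats(m)
    for i in range(1,k):
        if s[i,4]>30:
            P=X[l==i]; r=cv2.minAreaRect(np.argwhere(l==i)[:,::-1].astype(np.float32))
            print(n,s[i],"z pct",np.percentile(P[:,2],[5,50,90]),"mean",P.mean(0),cv2.boxPoints(r).tolist() if n=="top" else"")
    if n=="top":
        for u,v in[(323,150),(120,400),(285,190),(472,233),(225,240),(209,265),(437,178),(471,178),(417,155),(410,260),(439,220),(444,250),(245,219),(257,289)]: print((u,v),X[v,u])
        big=cv2.resize(z["p"][200:300,380:520],None,fx=5,fy=5,interpolation=cv2.INTER_CUBIC)
        cv2.imwrite("pics/topcrop.png",big[:,:,::-1])
E
```

```text
top [186 234  15  60 334] z pct [0.0209 0.0251 0.0287] mean [0.4306 0.2919 0.0289] [[185.14451599121094, 234.4392852783203], [191.23121643066406, 233.5028839111328], [200.2832489013672, 292.341064453125], [194.19654846191406, 293.2774658203125]]
top [420 236  21  11 133] z pct [0.0335 0.0378 0.0408] mean [ 0.4882 -0.3454  0.0378] [[419.52935791015625, 239.88235473632812], [439.01171875, 235.55294799804688], [440.447021484375, 242.01177978515625], [420.96466064453125, 246.3411865234375]]
(323, 150) [ 0.7554 -0.0597  0.0025]Traceback (most recent call last):
  File "<stdin>", line 11, in <module>
IndexError: index 400 is out of bounds for axis 0 with size 400
```

```bash
python3 - <<'E'
from h import *
np.set_printoptions(precision=4,suppress=True)
z=np.load("pics/top0.npz");C=cal("top");X=cloud(C,z["d"])
for u,v in[(323,150),(285,190),(225,240),(209,265),(437,178),(471,178),(417,155)]: print((u,v),X[v,u])
def rect(name,zl,zh,box):
    m=(X[...,2]>zl)&(X[...,2]<zh)&(X[...,0]>box[0])&(X[...,0]<box[1])&(X[...,1]>box[2])&(X[...,1]<box[3])
    P=X[m]; print(name,len(P),P[:,2].mean(),cv2.minAreaRect(P[:,:2].astype(np.float32)),"\n",cv2.boxPoints(cv2.minAreaRect(P[:,:2].astype(np.float32))))
rect("roof",.08,.095,(.4,.62,-.6,-.3))
rect("endtop",.054,.07,(.38,.62,-.34,-.2))
rect("board",.008,.016,(.3,.6,.1,.4))
for n,c in dict(tin=(437,178),cup=(471,178),drop=(417,155),timer=(287,187),glass=(209,265)).items():
    print(n,onz(C,c,.04))
E
```

```text
(323, 150) [ 0.7554 -0.0597  0.0025]
(285, 190) [0.6284 0.0434 0.0486]
(225, 240) [0.4968 0.2103 0.0147]
(209, 265) [0.4282 0.2485 0.0257]
(437, 178) [ 0.6495 -0.362   0.0838]
(471, 178) [ 0.6659 -0.4729  0.0141]
(417, 155) [ 0.7152 -0.3134  0.0769]
roof 2121 0.08762184971702099 ((0.5048680305480957, -0.4428361654281616), (0.09414467215538025, 0.15057657659053802), 10.857090950012207) 
 [[ 0.4445 -0.3778]
 [ 0.4728 -0.5256]
 [ 0.5653 -0.5079]
 [ 0.5369 -0.36  ]]
endtop 163 0.06038892375069268 ((0.47245538234710693, -0.27278372645378113), (0.158328577876091, 0.007248300593346357), 11.2431001663208) 
 [[ 0.3941 -0.2847]
 [ 0.3955 -0.2918]
 [ 0.5508 -0.2609]
 [ 0.5494 -0.2538]]
board 3329 0.01166748011148436 ((0.46448343992233276, 0.23560944199562073), (0.2393551766872406, 0.1893586665391922), 11.055977821350098) 
 [[0.3289 0.3056]
 [0.3652 0.1197]
 [0.6001 0.1656]
 [0.5638 0.3515]]
tin [[ 0.6604 -0.3723  0.04  ]]
cup [[ 0.6595 -0.4648  0.04  ]]
drop [[ 0.7264 -0.3206  0.04  ]]
timer [[0.6387 0.0389 0.04  ]]
glass [[0.4274 0.2447 0.04  ]]
```

Units first: shifts go in units of 20 mm and turns go in units of 0.2 rad. So 0.048 m is 2.4, 0.046 m is 2.3, -0.185 rad is -0.925.

```bash
echo '[2.4,-1.2,0,0,2.4,-1.2,0,0,2.4,-1.2,0,0,2.4,-1.2,0,0,2.4,-1.2,0,0,2.3,-1.15,0,0,0,0,0,-0.925,0,0,0,-0.925,0,0,0,-0.925,0,0,0,-0.925,0,0,0,-0.925,0,0,0,-0.925,0,0,0,-0.925,0,0,0,0,0,0,0,0]' | python3 drive.py 0.05
python3 - <<'E'
from h import *
np.set_printoptions(precision=4,suppress=True)
s=arm.observe();p,d=arm.read_camera("wrist");print(s["tcp_pos"],s["ee_rot"],s["joint_pos"])
C=cal("wrist",s);X=cloud(C,d);m=red(p);cv2.imwrite("pics/w1.png",p[:,:,::-1])
k,l,st,c=cv2.connectedComponentsWithStats(m)
for i in range(1,k):
    if st[i,4]>100:
        q=np.argwhere(l==i)[:,::-1]; P=onz(C,q,.038); P=P[abs(X[l==i][:,2]-.038)<.004]
        print(st[i],np.percentile(X[l==i][:,2],[5,50,95]));r=cv2.minAreaRect(P[:,:2].astype(np.float32));print(r,cv2.boxPoints(r))
for nm,zl,zh in(("end",.058,.065),("roof",.085,.091)):
    M=(X[...,2]>zl)&(X[...,2]<zh);P=X[M]
    if len(P):r=cv2.minAreaRect(P[:,:2].astype(np.float32));print(nm,len(P),P[:,2].mean(),r,cv2.boxPoints(r))
E
```

```text
time: 1.98
tcp_pos: [0.4824, -0.3255, 0.2184]
ee_rot: [-3.141, -0.0, 1.756]
wrist_force: [0.0, 0.2, -0.5]
finger_gap: 0.0498
grip_force: 0.0
[ 0.4824 -0.3255  0.2184] [-3.1412 -0.0004  1.7561] [ 0.7941  0.5315 -0.3777  1.6208  0.2195  1.032   0.5357]
[306 205  19  18 271] [0.0358 0.0374 0.0386]
((0.49028000235557556, -0.36125266551971436), (0.01902373880147934, 0.01997467502951622), 10.568020820617676) [[ 0.4791 -0.3532]
 [ 0.4828 -0.3728]
 [ 0.5015 -0.3693]
 [ 0.4978 -0.3497]]
end 1908 0.06132684013828627 ((0.5622046589851379, -0.323783278465271), (0.13330109417438507, 0.3441494405269623), 84.11819458007812) [[ 0.3842 -0.3724]
 [ 0.7265 -0.4077]
 [ 0.7402 -0.2751]
 [ 0.3979 -0.2398]]
roof 8052 0.08759690615685897 ((0.5994114875793457, -0.42011961340904236), (0.29388007521629333, 0.151870995759964), 12.87134075164795) [[ 0.4392 -0.3788]
 [ 0.4731 -0.5269]
 [ 0.7596 -0.4614]
 [ 0.7257 -0.3134]]
```

View pics/w1.png

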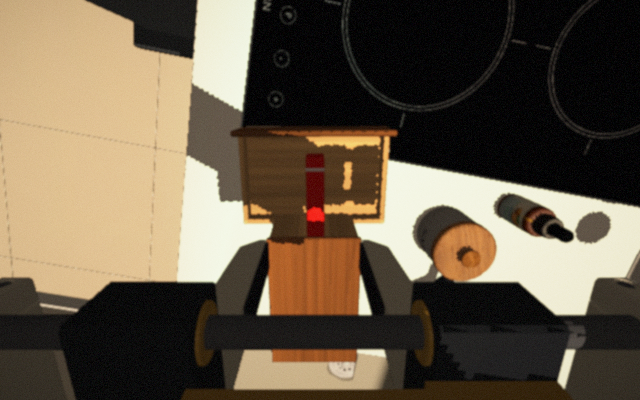

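The guide runs from (315,153) to (315,237), partly in shadow. The end board's top edge is at row 131 and the roof edge at row 240. I'll loosen the red mask to include the shaded part.

```bash
python3 - <<'E'
from h import *
np.set_printoptions(precision=4,suppress=True)
s=arm.observe();C=cal("wrist",s);p=cv2.imread("pics/w1.png")[:,:,::-1]
h=cv2.cvtColor(np.ascontiguousarray(p),cv2.COLOR_RGB2HSV);m=((h[...,0]<6)|(h[...,0]>172))&(h[...,1]>170)&(h[...,2]>40)
m[:, :280]=0;m[:,350:]=0;m[:150]=0;m[240:]=0
L=[];
for v in range(156,234,3):
    u=np.flatnonzero(m[v])
    if len(u)>10: L.append((v,u.min(),u.max()))
L=np.array(L);print(L[::4].tolist(), np.flatnonzero(m.any(1))[[0,-1]])
A=onz(C,np.c_[L[:,1]-.5,L[:,0]],.038);B=onz(C,np.c_[L[:,2]+.5,L[:,0]],.038);M=(A+B)/2
print("width",np.linalg.norm(A-B,axis=1).mean()); x,y,_=M.T
k=np.polyfit(y,x,1);print("mid line x(y)",k,"yaw",np.arctan(-k[0]),"x at -.325",np.polyval(k,-.325))
print("tip",onz(C,(315,153),.038))
e=onz(C,[(234,131),(396,129)],.062);r=onz(C,[(268,239),(361,239)],.088);print("end",e,np.arctan2(*(e[1]-e[0])[[1,0]]),"\nroof",r,np.arctan2(*(r[1]-r[0])[[1,0]]))
E
```

```text
[[156, 307, 322], [174, 306, 323], [186, 307, 323], [198, 307, 323], [210, 307, 322], [222, 307, 324]] [154 236]
width 0.018829682532117184
mid line x(y) [-0.1975  0.4197] yaw 0.19495887269617787 x at -.325 0.48385986267935077
tip [[ 0.4785 -0.295   0.038 ]]
end [[ 0.3973 -0.285   0.062 ]
 [ 0.5498 -0.2545  0.062 ]] 0.19718863316111856 
roof [[ 0.4474 -0.3785  0.088 ]
 [ 0.5365 -0.3618  0.088 ]] 0.18497186234000676
```

```bash
echo '[0,0.075,2.5,-0.05,0,0,2.5,0,0,0,2.5,0,0,0,2.4,0,0,0,0,0,0,0,0,0]' | python3 drive.py && echo '[0,0,0,0,0,0,0,0,0,0,0,0,0,0,0,0,0,0,0,0]' | python3 drive.py 0.0 && echo '[0,0,-0.5,0,0,0,-0.5,0,0,0,-0.5,0,0,0,-0.5,0,0,0,0,0,0,0,0,0]' | python3 drive.py
python3 - <<'E'
from h import *
p,d=arm.read_camera("scene");cv2.imwrite("pics/s1.png",cv2.resize(p[110:210,330:450],None,fx=5,fy=5,interpolation=2)[:,:,::-1])
E
```

```text
time: 2.78
tcp_pos: [0.4854, -0.3256, 0.0222]
ee_rot: [3.139, 0.002, 1.768]
wrist_force: [-0.1, -0.7, 0.5]
finger_gap: 0.0499
grip_force: 0.0
time: 3.4
tcp_pos: [0.4842, -0.3254, 0.0213]
ee_rot: [3.141, 0.001, 1.768]
wrist_force: [-1.7, 0.3, 5.0]
finger_gap: 0.02
grip_force: 30.0
time: 4.15
tcp_pos: [0.4838, -0.3251, 0.0605]
ee_rot: [-3.141, -0.0, 1.769]
wrist_force: [0.5, 0.1, -0.4]
finger_gap: 0.0201
grip_force: 30.0
```

View pics/s1.png

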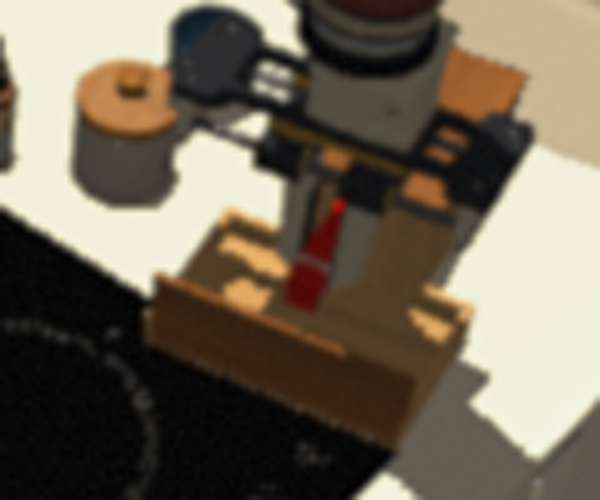

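The guide is held, with its tip at about (305,300) in the crop and higher than before. I'll measure its tilt from wrist depth.

```bash
cat > tilt.py <<'E'
from h import *
np.set_printoptions(precision=4,suppress=True)
s=arm.observe();p,d=arm.read_camera("wrist");C=cal("wrist",s);X=cloud(C,d)
t=s["tcp_pos"];yaw=s["ee_rot"][2];a=np.array([np.cos(yaw),np.sin(yaw)])
Q=X[...,:2]-t[:2];al=Q@a;ac=Q@np.array([-a[1],a[0]])
h=cv2.cvtColor(p,cv2.COLOR_RGB2HSV);m=((h[...,0]<6)|(h[...,0]>172))&(h[...,1]>150)&(h[...,2]>30)&(d>0)&(abs(ac)<.008)&(al>-.15)&(al<.06)
A=al[m];Z=X[...,2][m]
b=np.round(A/.004).astype(int)
for i in np.unique(b):
    print(i*4,(b==i).sum(),np.percentile(Z[b==i],[10,50,90])*1000)
up=[(i*.004,np.percentile(Z[b==i],60)) for i in np.unique(b) if (b==i).sum()>3 and i*4<18]
k=np.polyfit(*np.array(up).T,1);print("slope deg",np.degrees(np.arctan(k[0])),"top z at tcp",k[1],"tcp z",t[2])
E
python3 tilt.py
```

```text
-52 19 [75.5017 75.8563 76.2014]
-48 67 [75.969  76.6129 77.3835]
-44 21 [82.5795 83.3156 84.1521]
-24 147 [75.651  76.3296 77.0691]
-20 200 [75.6711 76.3975 77.1997]
-16 202 [75.7322 76.409  77.1496]
-12 216 [75.8473 76.558  77.3056]
-8 211 [75.9153 76.597  77.2234]
-4 213 [75.7548 76.531  77.2474]
0 216 [75.9088 76.5537 77.2202]
4 229 [75.9864 76.5623 77.2499]
8 229 [75.7903 76.5443 77.239 ]
12 119 [75.7851 76.5945 77.3606]
16 136 [75.6552 76.3812 77.0363]
20 254 [75.8063 76.4978 77.2122]
24 279 [75.8534 76.6151 94.3456]
28 551 [57.9376 69.7236 76.3229]
32 49 [155.1727 155.6888 157.1005]
slope deg -1.6134625745669997 top z at tcp 0.07670668527695206 tcp z 0.060348224759733955
```

Gripped and level: top at 76.5 mm, roof underside at 82 mm. Lifting further against the roof edge should force the guide to tilt.

```bash
echo '[0,0,-0.15,0,0,0,-0.15,0,0,0,-0.15,0,0,0,-0.15,0,0,0,-0.15,0,0,0,-0.15,0,0,0,0,0,0,0,0,0]' | python3 drive.py; python3 tilt.py|tail -14
```

```text
time: 5.25
tcp_pos: [0.4838, -0.3253, 0.0788]
ee_rot: [-3.141, 0.0, 1.769]
wrist_force: [-0.8, -0.2, -4.3]
finger_gap: 0.0198
grip_force: 30.0
-12 157 [89.6132 90.2411 90.9828]
-8 174 [90.6541 91.4708 92.1605]
-4 182 [91.6379 92.4537 93.1645]
0 187 [92.8183 93.4948 94.2173]
4 195 [93.6882 94.446  95.2298]
8 198 [94.8003 95.565  96.4147]
12 23 [95.997  96.3936 96.9077]
16 210 [96.8453 97.7876 98.4525]
20 228 [98.041  98.705  99.4824]
24 277 [ 98.7091  99.4705 100.2562]
28 559 [86.2279 92.1978 97.7809]
32 271 [ 78.4682  81.7566 174.0644]
56 2 [27.832  39.7718 51.7116]
slope deg 14.720462226866305 top z at tcp 0.09359615072769623 tcp z 0.07881751552587986
```

In the tool's units: 0.02 m is 1, 0.01 m is 0.5.

```bash
echo '[0,0,0.2,0,0.5,0,-0.13,0,1,0,-0.265,0,1,0,-0.265,0,1,0,-0.265,0,1,0,-0.265,0,1,0,-0.265,0,1,0,-0.265,0,1,0,-0.265,0,1,0,-0.265,0,1,0,-0.265,0,0.5,0,-0.13,0,0,0,0,0]' | python3 drive.py && python3 tilt.py|tail -1; echo '[0,0,-2,0,0,0,-2,0,0,0,0,0]' | python3 drive.py
python3 - <<'E'
from h import *
np.set_printoptions(precision=4,suppress=True)
p=np.load("pics/top0.npz")["p"];C=cal("top")
h=cv2.cvtColor(p,cv2.COLOR_RGB2HSV);m=((h[...,0]<20)&(h[...,1]>90)&(h[...,2]<200)&(h[...,2]>30)).astype(np.uint8);m[:,:196]=0;m[:,270:]=0;m[:210]=0;m[305:]=0
k,l,st,c=cv2.connectedComponentsWithStats(m);i=1+st[1:,4].argmax();q=np.argwhere(l==i)[:,::-1]
print(st[i]); 
# bare edge: right-most pixel per row
R=np.array([(q[q[:,1]==v][:,0].max()+.5,v) for v in range(st[i,1]+5,st[i,1]+st[i,3]-14)])
E=onz(C,R,.012);k=np.polyfit(E[:,0],E[:,1],1);print("edge y(x)",k,"yaw",np.arctan(k[0]),"rms",np.std(E[:,1]-np.polyval(k,E[:,0])))
hull=cv2.approxPolyDP(cv2.convexHull(q.astype(np.int32)),4,True)[:,0];print(hull.tolist());print(onz(C,hull,.012))
E
```

```text
time: 6.92
tcp_pos: [0.4448, -0.1284, 0.1278]
ee_rot: [3.141, 0.0, 1.77]
wrist_force: [-0.3, -0.3, -0.5]
finger_gap: 0.0197
grip_force: 30.0
slope deg 14.37065151288742 top z at tcp 0.142683828874452 tcp z 0.12784894941384056
time: 7.35
tcp_pos: [0.4468, -0.1305, 0.21]
ee_rot: [3.136, 0.003, 1.767]
wrist_force: [-0.4, 0.4, -2.0]
finger_gap: 0.0199
grip_force: 30.0
[ 196  218   61   84 3874]
edge y(x) [0.2007 0.0455] yaw 0.19809683580645024 rms 0.0008095326017459982
[[255, 288], [196, 301], [196, 227], [245, 219]]
[[0.3668 0.125  0.012 ]
 [0.3332 0.2831 0.012 ]
 [0.5337 0.293  0.012 ]
 [0.5551 0.1574 0.012 ]]
```

In the tool's units: 0.044 m is 2.2, 0.028 m is 1.4, 0.1743 rad is 0.8715.

```bash
echo '[2.2,1.4,0,0,2.2,1.4,0,0,2.2,1.4,0,0,2.2,1.4,0,0,2.2,1.4,0,0,0,0,0,0.8715,0,0,0,0.8715,0,0,0,0.8715,0,0,0,0.8715,0,0,0,0.8715,0,0,0,0.8715,0,0,0,0.8715,0,0,0,0.8715,0,0,0,0.8715,0,0,0,0,0,0,0,0]' | python3 drive.py; python3 tilt.py|tail -8
```

```text
time: 9.35
tcp_pos: [0.5385, 0.1137, 0.2067]
ee_rot: [3.141, 0.002, 0.202]
wrist_force: [0.4, 0.4, -0.2]
finger_gap: 0.0197
grip_force: 30.0
8 186 [222.755  223.5216 224.2335]
12 39 [224.0344 224.5614 225.1859]
16 218 [224.7564 225.4496 226.4134]
20 230 [225.7789 226.6143 227.3074]
24 363 [224.6384 226.9107 228.3233]
28 562 [210.1729 216.9507 223.137 ]
32 163 [204.9105 207.3964 302.0147]
slope deg 14.451260328291122 top z at tcp 0.2215806480901358 tcp z 0.2067240949291957
```

```bash
echo '[0,0,2,0,0,0,2,0,0,0,2,0,0,0,1,0,0,0,0.5,0,0,0,0.3,0,0,0,0.3,0,0,0,0.3,0,0,0,0.3,0,0,0,0.3,0,0,0,0.3,0,0,0,0.3,0,0,0,0.2,0,0,0,0.15,0,0,0,0,0,0,0,0,0]' | python3 drive.py; python3 tilt.py|tail -8
```

```text
time: 11.4
tcp_pos: [0.5385, 0.1141, 0.0104]
ee_rot: [-3.142, 0.0, 0.2]
wrist_force: [-2.4, 0.1, 15.4]
finger_gap: 0.0199
grip_force: 30.0
8 225 [24.7139 25.3413 26.1231]
12 75 [24.7308 25.4558 26.0743]
16 176 [24.4619 25.1989 26.0707]
20 249 [24.3592 25.3071 25.9895]
24 286 [ 24.39    25.2829 110.0363]
28 471 [ 8.3828 18.5127 24.9328]
32 40 [105.0712 105.8198 106.681 ]
slope deg 0.06778952878416555 top z at tcp 0.025467015911564483 tcp z 0.010443755817751952
```

```bash
echo '[0,0,-0.05,0,0,0,0,0,0,0,0,0]' | python3 drive.py 0.032; echo '[0,0,-1,0,0,0,-2.5,0,0,0,-3,0,-1.825,1.125,0,0,-1.825,1.125,0,0,0,0,0,-0.8715,0,0,0,-0.8715,0,0,0,-0.8715,0,0,0,-0.8715,0,0,0,-0.8715,0,0,0,-0.8715,0,0,0,-0.8715,0,0,0,-0.8715,0,0,0,-0.8715,0,0,0,0,0,0,0,0]' | python3 drive.py
cat > look.py <<'E'
import sys
from h import *
np.set_printoptions(precision=4,suppress=True)
s=arm.observe();p,d=arm.read_camera("wrist");C=cal("wrist",s);X=cloud(C,d);cv2.imwrite(f"pics/{sys.argv[1]}.png",p[:,:,::-1])
h=cv2.cvtColor(p,cv2.COLOR_RGB2HSV);m=(((h[...,0]<6)|(h[...,0]>172))&(h[...,1]>150)&(h[...,2]>30)&(abs(X[...,2]-.026)<.005)&(X[...,1]<.2)).astype(np.uint8)
P=X[m>0];r=cv2.minAreaRect(P[:,:2].astype(np.float32));print("guide",len(P),P[:,2].mean(),r,"\n",cv2.boxPoints(r))
k=np.polyfit(P[:,0],P[:,1],1);print("yaw",np.arctan(k[0]),"xy mean",P.mean(0))
w=(X[...,2]>.008)&(X[...,2]<.016)&(X[...,1]>.08)&(X[...,1]<.23)&(X[...,0]>.36)&(X[...,0]<.57)
Q=X[w];E=[]
for x in np.arange(.40,.54,.01):
    y=Q[abs(Q[:,0]-x)<.003][:,1]
    if len(y)>5:E.append((x,np.percentile(y,1)))
if E:
    E=np.array(E);k=np.polyfit(E[:,0],E[:,1],1);print("edge",len(E),k,np.arctan(k[0]),E[:,1]-np.polyval(k,E[:,0]))
E
python3 look.py w2
```

```text
time: 11.82
tcp_pos: [0.5381, 0.114, 0.009]
ee_rot: [3.142, 0.001, 0.2]
wrist_force: [-0.6, -0.1, 0.1]
finger_gap: 0.0316
grip_force: 0.0
time: 13.82
tcp_pos: [0.476, 0.0554, 0.1394]
ee_rot: [-3.141, -0.0, 1.766]
wrist_force: [0.1, 0.8, -0.6]
finger_gap: 0.0321
grip_force: 0.0
guide 5264 0.02528534498694856 ((0.49516117572784424, 0.09789997339248657), (0.07263936847448349, 0.25052088499069214), 85.21495056152344) 
 [[0.3673 0.0722]
 [0.617  0.0513]
 [0.623  0.1236]
 [0.3734 0.1445]]
yaw 0.1959924416704738 xy mean [0.4667 0.1012 0.0253]
edge 15 [0.2035 0.0461] 0.2007890695049436 [-0.0003  0.0001  0.0002  0.     -0.     -0.0001 -0.0002 -0.     -0.0001
 -0.      0.0005  0.0004  0.0002 -0.0002 -0.0004]
```

View pics/w2.png

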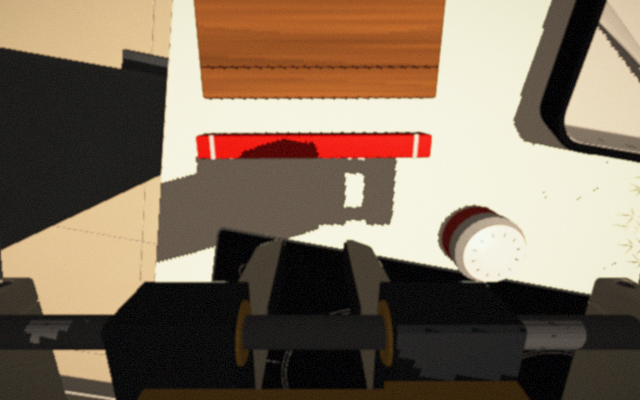

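The guide stands upright at rows 133–157, parallel to the board edge at row 97 with about a 29 mm gap. Its ends are nearly even with the board's, about 5 mm off. I'll open the fingers fully and push low with both.

```bash
echo '[0,0,2,0,0,0,2,0,0,0,2,0,0,0,0.5,0,0,0,0.25,0,0,0,0,0,0,0,0,0]' | python3 drive.py 0.093; echo '[0.5,0,0,0,0.5,0,0,0,0.2,0,0,0,0.2,0,0,0,0.2,0,0,0,0.2,0,0,0,0.2,0,0,0,0.2,0,0,0,0.2,0,0,0,0.2,0,0,0,0,0,0,0]' | python3 drive.py; python3 look.py w3
```

```text
time: 14.75
tcp_pos: [0.477, 0.0556, 0.0057]
ee_rot: [3.139, 0.0, 1.768]
wrist_force: [0.3, 0.0, 0.1]
finger_gap: 0.0921
grip_force: 0.0
time: 16.12
tcp_pos: [0.4657, 0.1075, 0.0045]
ee_rot: [3.141, -0.001, 1.77]
wrist_force: [-0.4, 0.7, 0.2]
finger_gap: 0.0931
grip_force: 0.0
guide 15964 0.025236710837472334 ((0.4618084728717804, 0.1282082498073578), (0.19844505190849304, 0.02049417793750763), 11.356587409973145) 
 [[0.3625 0.1187]
 [0.3665 0.0986]
 [0.5611 0.1377]
 [0.5571 0.1578]]
yaw 0.19678254661838226 xy mean [0.4614 0.1291 0.0252]
edge 15 [0.211  0.0359] 0.2079194521712722 [ 0.0053  0.0052 -0.0289  0.0051  0.0049  0.0049  0.0046  0.0046  0.0045
  0.0043  0.0043 -0.0303  0.0039  0.0038  0.0038]
```

In the tool's units: 0.001 m is 0.05.

```bash
echo '[0.05,0,0,0,0.05,0,0,0,0,0,0,0]' | python3 drive.py; echo '[0.05,0,0,0,0.05,0,0,0,0,0,0,0]' | python3 drive.py
```

```text
time: 16.55
tcp_pos: [0.4655, 0.1086, 0.0046]
ee_rot: [3.142, -0.0, 1.769]
wrist_force: [-0.5, 0.8, 0.6]
finger_gap: 0.0931
grip_force: 0.0
time: 16.92
tcp_pos: [0.4652, 0.1096, 0.0046]
ee_rot: [-3.141, 0.001, 1.768]
wrist_force: [-0.4, -3.1, -0.4]
finger_gap: 0.0931
grip_force: 1.3
```

In the tool's units: 0.002 m is 0.1, 0.001 m is 0.05.

```bash
echo '[0.1,0,0,0,0.05,0,0,0,0,0,0,0]' | python3 drive.py; python3 look.py w4|head -5; echo '[-0.25,0,0,0,-0.5,0,0,0,-1.5,0,0,0,0,0,-2.5,0,0,0,-2.5,0,0,0,-1.5,0,0,0,0,0,0,0,0,0]' | python3 drive.py; python3 look.py w5
```

```text
time: 17.3
tcp_pos: [0.4652, 0.1096, 0.0047]
ee_rot: [-3.141, 0.005, 1.767]
wrist_force: [2.0, -7.3, 2.5]
finger_gap: 0.0928
grip_force: 4.0
guide 15992 0.025283942206341982 ((0.4615701138973236, 0.12922118604183197), (0.19824552536010742, 0.02238788828253746), 11.22968578338623) 
 [[0.3622 0.1209]
 [0.3665 0.0989]
 [0.561  0.1375]
 [0.5566 0.1595]]
time: 18.35
tcp_pos: [0.4726, 0.069, 0.1338]
ee_rot: [-3.14, -0.0, 1.769]
wrist_force: [-0.3, 0.2, 0.4]
finger_gap: 0.0928
grip_force: 0.0
guide 5640 0.02526867134982294 ((0.49924129247665405, 0.12248186022043228), (0.08893817663192749, 0.26585686206817627), 79.48700714111328) 
 [[0.3604 0.103 ]
 [0.6218 0.0545]
 [0.6381 0.142 ]
 [0.3767 0.1905]]
yaw 0.18956649794553088 xy mean [0.462  0.13   0.0253]
edge 15 [0.1997 0.0482] 0.1971412495274376 [-0.0002 -0.0002 -0.0002 -0.0001 -0.0001  0.0002  0.0004  0.0002  0.0005
  0.0005 -0.0002 -0.0002 -0.0001 -0.0002 -0.0002]
```

View pics/w5.png

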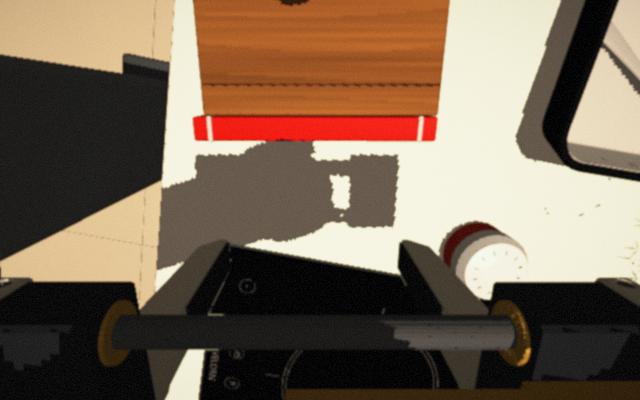

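The guide (rows 116–141) stands flush along the board edge and upright, with its ends even within a few mm. The gripper is clear and the timer hasn't moved, so I'm handing in.

```bash
python3 -c "
from rig import arm
print(arm.hand_in())"
```

```text
the job is handed in; nothing more can be done
None
```

The guide was drawn out of the caddy, stood flush and upright against the board's bare long edge and released, and the job was handed in at about 18 s; the hand-in call gave no verdict.

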